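Clear and reload the embossing die

TASK

The die still holds the last pressed disc, flush in its round nest. Knock it out with the ribbed lever at the side of the die, slide it clear onto the empty delivery table, then slide the plain wooden blank from the loading table into the nest so that it lies fully home, flat on the nest floor. Be gentle with the wood, and leave the cup, the spool and the long box where they are.

Things in the scene. Friction and masses are not known exactly. Their poses are not given: they have to be found in the camera images.
- die_set: lower half of a small steel die set, bolted to the bench: 176 mm square base plate, die face 42 mm above the bench with the round nest in its middle, two guide posts (18 mm thick, tops 88 mm above the bench) at x -74, y +74 and x +74, y -74 mm. Origin on the bench under the nest's centre. Loading table on its +y side, delivery table on its +x side, knock-out lever on its -y side.
- loading_table (a point): middle of the loading table's top, level with the die face, y +152 mm from the nest; axes as die_set. The table runs from y 66 to 238 mm of the nest and is open at its far end. Two guide bars, 10 mm wide and 12 mm high, taper from 121 mm apart at the far end to 95 mm beside the nest, where they end at y 58 mm.
- delivery_table (a point): middle of where a disc lies on the delivery table's top, level with the die face, x +125 mm from the nest; axes as die_set. The table runs from x 66 to 190 mm of the nest, 100 mm wide between 8 mm high side bars, closed at the far end by an 8 mm high lip whose inner face is at x 183 mm.
- nest (a point): centre of the nest's flat floor; axes as die_set. The nest is a round pocket 91.5 mm across and 8 mm deep, open at the top in the die face. In the middle of its floor is a 39 mm steel knock-out pad with a slightly domed top, level with the floor when down. The lever lifts the pad a little above the die face; it is stiff (5 to 10 N) and stays up until it is pressed down again.
- pressed_disc: light wooden disc, 90 mm across and 8 mm thick, with a pattern of dark pressed rings and dots on top; starts in the nest, its top flush with the die face. Origin at the centre of its underside, z up.
- blank: plain light wooden disc, 90 mm across and 8 mm thick, edges slightly broken; starts flat on the loading table. Origin at the centre of its underside, z up.
- cup_red: red cup, 82 mm wide, 93 mm high, standing on the bench; origin at the centre of its foot
- wick_spool: wooden spool of wick, 61 mm wide, 66 mm high, standing on the bench; origin at the centre of its foot
- strip_box: flat blue cardboard box, 170 x 38 x 18 mm, lying on the bench beyond the lever; origin at the centre of its underside
- tread (a point): where the middle of the lever's ribbed top stands while the lever is up: 158 mm from the nest on the -y side of the die, 32 mm above the bench (a point of the die: it does not follow the lever). The ribbed steel tread plate is 40 x 40 mm; pressed down by some millimetres to its stop it lifts the pad.

How it is judged:
On the way, in this order (a step that is already met when the one before it is completed fails the run):
1. the pressed disc is knocked up out of the nest, its underside at least level with the die face (z of pressed_disc in the frame of nest above 0.0075 m), for 0.1 s.
2. the pressed disc lies clear of the nest on the delivery table (x of pressed_disc in the frame of nest above 0.097 m and z of pressed_disc in the frame of nest below 0.011 m), for 0.2 s.
At the end, for the whole second after the job is handed in: The blank lies at rest in the nest: within 3 mm of its centre, underside within 1.5 mm of its floor, tilted under 0.03 rad. The pressed disc lies flat (0.06 rad) and at rest on the delivery table, centre 97 to 145 mm from the nest along the die's x, within 20 mm of its middle line (all of step 2 and horizontal distance between blank and nest below 0.003 m and z of blank in the frame of nest below 0.0015 m and angle between blank's own z axis and vertical below 0.03 rad and linear speed of each of blank, pressed_disc below 0.01 m/s and x of pressed_disc in the frame of nest below 0.145 m and y of pressed_disc in the frame of nest between -0.02 and 0.02 m and z of pressed_disc in the frame of nest above 0.006 m and angle between pressed_disc's own z axis and vertical below 0.06 rad); the robot touches nothing.
It fails at once if the cup, the spool or the long box is moved by more than 30 mm (distance of any of cup_red, wick_spool, strip_box from where it was at the start of the episode above 0.03 m).
It fails at once if a wooden disc is squeezed or pressed by the fingers with more than 70 N (contact force between the fingers and blank above 70 N or contact force between the fingers and pressed_disc above 70 N).
It also fails if it takes over 72 s, if anything falls off the work surface, if the arm or the gripper's body presses on something with over 40 N, if the wrist force passes 120 N, or if a joint passes its speed limit or range.

ROBOT

A 6-joint arm with a two-finger parallel gripper is mounted at the origin on the work surface; the furniture and walls round the work are solid. World frame = base frame: x ahead of the robot, y to its left, z up, the work surface at z = 0. Lengths are in m, angles in rad, forces in N, time in s.
With the tool pointing down it reaches from about 0.375 to 0.825 m from the base axis. Payload 5.5 kg.
Tool frame: the origin (TCP) lies on the centre line of the jaws, within the pads' length; the fingertips stand 25 mm ahead of it and the grasp point (between the pads) lies 6 mm ahead of it; z points along the fingers, y is the direction in which the jaws open and shut (so a half turn about z gives the same grasp; the last joint's range is limited). The gripper opens to 85 mm and grips with 20 to 120 N. Pads are 22 mm wide; open, the fingers measure 114 mm over their backs; the gripper's body (76 mm by 85 mm) begins 54 mm behind the grasp point. The pads swing forward as they close: fully open they stand 13 mm farther back than shut.
Start: joints at [-1.218, 0.314, -0.047, 1.21, 0, 1.571], TCP at [0.207, -0.563, 0.256] pointing down, gripper open.
Joint ranges: [-2.67, 2.67], [-0.69, 1.73], [-1.03, 1.25], [-2.08, 2.16], [-1.42, 1.45], [-3.14, 3.14]. Speed limits (rad/s): [2.39, 2.39, 3.01, 3.14, 3.14, 3.14].

INTERFACE

Orientations are given as a unit quaternion [w, x, y, z].
In Python, from workcell import env gives the robot as it stands.
- The arm moves only by the tool carry_out, never from a script. Its argument "moves" is a list of rows, each an object with "jaw": the closure, from 0 (fully open) to 1 (shut); "translation": the shift along the tool's x, y, z in m, a list of three; "turn": the turn about the tool's z in degrees. In form: [{"jaw": jaw, "translation": [x, y, z], "turn": turn}, ...]. A call has 1 to 10 rows; each row shifts and turns the commanded pose from where the row before left it, along the tool's axes as they then stand; what a row does not reach is not made up. A row lasts 1/12 s, in which the tool goes at most 41.7 mm and 7.16 degrees, less where a joint would pass 70% of its speed; a pose out of reach is approached as far as the arm can. A call with a gripper value outside its range is refused whole. The fingers move at their own pace and stop on an object; "squeeze" is the grip in N (left out, the last holds). Time passes only in rows, so rows that do not move let the fingers close. It gives the time, the measured TCP pose, the force and the opening at its end, in the units of the state.
- env.get_obs(): the state, without advancing time (a new reading comes with each control period).
- env.capture(name): name is "scene" or "top"; returns a dict with "img" (420x560x3 uint8, red, green, blue), "K" (3x3 intrinsics, pixels), "world_from_camera" (4x4, takes a point from camera to world coordinates). Camera axes: x right, y down, z forward; pixel columns grow to the right and rows downward; lengths in m; the calibration is good to about 2 mm. A picture is of the moment at which its call begins. There is no depth.
- env.job_done(): hands the job in, once; it reports no verdict.
Trained networks look in a picture, given as the dict that the camera call returned (one of the last four; its "shot" number tells which), for a name from the list of things; names that differ only in an ending like _2 or _b are one class to them, and where a whole thing is asked for, a point or a joint stands for the part that bears it (a point fixed in the world has none). Each returns a list of dicts, best first, with "p" (0 to 1); they miss things now and then, are a little off and sometimes report something else, mostly with a low value. They report only what shows in the picture. A call takes as long as a camera call.
- env.silhouettes(name, picture): "mask" (420x560 bool, what is visible of it) and "centre" ([column, row] in pixels, amid what is visible of it).
- env.spot_point(name, picture): "centre" ([column, row] in pixels: a listed point, or the origin of a listed thing).
The state is a dict: "time_s": time; "qpos": joint angles; "joint_vel": joint speeds; "tau": joint torques, N m; "tcp_pos": TCP position; "tool_rot": TCP orientation; "wrist_force": force on the tool from outside, world axes, zero at the start; "ft_torque": the same for the moment, N m; "opening": finger opening in m.
Only numpy, scipy, OpenCV 4.12 (cv2) and the standard library are available. Lean on these libraries where they do the work, as an engineer would, in place of code of your own. Each camera call takes 0.05 s, during which the arm holds its last target. There are 200 camera calls.

## Working session

There is one attempt and no reset: what is moved stays moved. The work goes in short steps, Python scripts to look and compute and a tool call to move; the robot and the scene stay as the last step left them, time stands still between calls to the robot, and variables do not carry over. Pictures are saved under pics/ and viewed, about 8 in all and at most 12, crops included, and the job is handed in when it is done.

Besides the shell and the picture viewer there is one more tool, called after "Call:" as name(argument=value, ...) on one line, values as JSON. carry_out: Moves the arm, as the interface text tells. Its arguments: {"type":"object","properties":{"moves":{"type":"array","items":{"type":"object","properties":{"jaw":{"type":"number"},"translation":{"type":"array","items":{"type":"number"}},"turn":{"type":"number"}}}},"squeeze":{"type":"number"}},"required":["moves"]}

```bash
ls; mkdir -p pics; cat > h.py <<'E'
import numpy as np, cv2
from workcell import env
def ray(px,c,z):
    T=np.array(c["world_from_camera"]);d=T[:3,:3]@np.linalg.inv(c["K"])@np.array([px[0],px[1],1.])
    o=T[:3,3];return o+d*(z-o[2])/d[2]
def proj(p,c):
    T=np.linalg.inv(np.array(c["world_from_camera"]));q=np.array(c["K"])@(T[:3,:3]@np.array(p)+T[:3,3]);return q[:2]/q[2]
def save(c,n):cv2.imwrite(n,c["img"][:,:,::-1])
E
python3 - <<'E'
from h import *
o=env.get_obs();print({k:np.round(v,3) for k,v in o.items()})
Z=dict(die_set=0,nest=.034,loading_table=.042,delivery_table=.042,tread=.032,pressed_disc=.034,blank=.042,cup_red=0,wick_spool=0,strip_box=0)
ims=[]
for n in("scene","top"):
    c=env.capture(n);ims.append(c["img"]);print(n,np.round(c["world_from_camera"],2)[:3,3])
    for k,z in Z.items():
        r=env.spot_point(k,c)
        if r:print(k,np.round(ray(r[0]["centre"],c,z),4)[:2],np.round(r[0]["centre"]),round(r[0]["p"],2))
    save(c,f"pics/{n}0.png")
E
```

```text
pics
{'time_s': np.float64(0.0), 'qpos': array([-1.218,  0.314, -0.048,  1.21 , -0.   ,  1.571]), 'joint_vel': array([ 0.   ,  0.001,  0.001,  0.   ,  0.   , -0.   ]), 'tau': array([ 1.0000e-03, -5.3959e+01,  3.3974e+01,  1.9000e-02,  0.0000e+00,
       -0.0000e+00]), 'tcp_pos': array([ 0.207, -0.563,  0.255]), 'tool_rot': array([-0.001,  0.984,  0.175, -0.   ]), 'wrist_force': array([ 0.749, -0.164, -0.353]), 'ft_torque': array([-0.029, -0.006,  0.028]), 'opening': np.float64(0.085)}
scene [ 0.57 -0.6   0.66]
die_set [ 0.5391 -0.006 ] [261. 263.] 0.6
nest [ 0.5422 -0.0132] [261. 255.] 0.92
loading_table [0.5183 0.1366] [251. 210.] 0.95
delivery_table [0.6714 0.0064] [318. 243.] 0.81
tread [ 0.5699 -0.1635] [277. 312.] 0.94
pressed_disc [ 0.5468 -0.0166] [263. 256.] 0.63
blank [0.5157 0.1559] [250. 205.] 0.67
cup_red [0.4236 0.3901] [221. 170.] 0.92
wick_spool [0.4228 0.412 ] [221. 166.] 0.57
strip_box [ 0.7801 -0.2392] [393. 350.] 0.56
top [0.48 0.1  1.32]
die_set [ 0.5424 -0.0093] [315. 228.] 0.78
nest [ 0.5452 -0.0026] [314. 226.] 0.84
loading_table [0.5267 0.1361] [260. 232.] 0.9
delivery_table [0.6741 0.0045] [312. 177.] 0.67
tread [ 0.5614 -0.1679] [377. 222.] 0.56
pressed_disc [ 0.5445 -0.0071] [316. 226.] 0.67
blank [0.5158 0.1394] [259. 236.] 0.95
cup_red [0.4175 0.4051] [158. 271.] 0.91
wick_spool [0.5826 0.4323] [150. 208.] 0.73
strip_box [ 0.7766 -0.2334] [400. 144.] 0.61
```

View pics/top0.png

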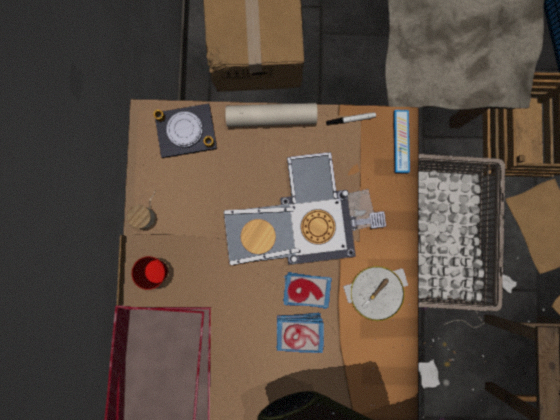

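View pics/scene0.png

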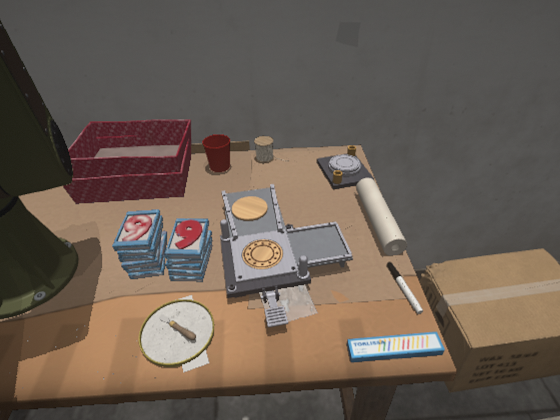

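The top view has image up as world +x and left as +y. The die is at about (315,228), the tread at (377,220), the delivery table above the die and the loading table with the blank at (259,236). The scene view agrees: the lever is at (275,310), clear of the box at (395,346). Next I'll fit the die pose.

```bash
cat > fit.py <<'E'
from h import *
from scipy.optimize import least_squares
M=dict(die_set=(0,0,0),nest=(0,0,.034),loading_table=(0,.152,.042),delivery_table=(.125,0,.042),tread=(0,-.158,.032),pressed_disc=(0,0,.034))
cs={};obs=[]
for n in("scene","top"):
    c=env.capture(n)
    for k,m in M.items():
        r=env.spot_point(k,c)
        if r and r[0]["p"]>.5:obs.append((n,k,c,m,np.array(r[0]["centre"])))
    for k,m in (("pressed_disc",(0,0,.042)),("blank",None)):
        s=env.silhouettes(k,c)
        if s:
            p=np.argwhere(s[0]["mask"])
            e=cv2.minEnclosingCircle(p[:,::-1].astype(np.float32))
            q=ray(p.mean(0)[::-1],c,.042 if m else .049);print(n,k,"sil",np.round(q,4),len(p),round(s[0]["p"],2))
            if m:obs.append((n,k+"_sil",c,m,p.mean(0)[::-1]))
def W(x,m):
    a,b=np.cos(x[2]),np.sin(x[2]);return (x[0]+a*m[0]-b*m[1],x[1]+b*m[0]+a*m[1],m[2])
f=lambda x:np.concatenate([proj(W(x,m),c)-p for _,_,c,m,p in obs])
r=least_squares(f,[.545,-.006,.12],loss="soft_l1")
print(r.x[:2],np.degrees(r.x[2]))
for o,e in zip(obs,f(r.x).reshape(-1,2)):print(o[0],o[1],np.round(e,1))
for n in("scene","top"):
    oo=[o for o in obs if o[0]==n]
    g=lambda x:np.concatenate([proj(W(x,m),c)-p for _,_,c,m,p in oo]);q=least_squares(g,r.x,loss="soft_l1").x;print(n,q[:2],np.degrees(q[2]))
E
python3 fit.py
```

```text
scene pressed_disc sil [ 0.5438 -0.0156  0.042 ] 900 0.74
scene blank sil [0.5142 0.1373 0.049 ] 692 0.91
top pressed_disc sil [ 0.544  -0.0116  0.042 ] 977 0.68
top blank sil [0.515 0.142 0.049] 953 0.74
[ 0.54390598 -0.0124682 ] 9.558123067193998
scene die_set [ 2.6 -0.2]
scene nest [ 3.1 -1.4]
scene loading_table [-1.  -2.1]
scene delivery_table [-1.3 -2.4]
scene tread [-0.7  0.4]
scene pressed_disc [0.9 1.8]
scene pressed_disc_sil [ 0. -1.]
top die_set [1.2 0.5]
top nest [4.1 2.5]
top loading_table [-0.4  1.2]
top delivery_table [155.3 -92.4]
top tread [-0.4  0.4]
top pressed_disc [-0.7 -1.1]
top pressed_disc_sil [0.3 0. ]
scene [ 0.54343932 -0.01453197] 9.297460060102054
top [ 0.54431546 -0.01090202] 9.84994953042563
```

```bash
cat >> h.py <<'E'
from scipy.spatial.transform import Rotation as Ro
N=np.array([.544,-.012]);TH=np.radians(9.55)
def st():
    o=env.get_obs();q=np.array(o["tool_rot"]);R=Ro.from_quat(q[[1,2,3,0]]).as_matrix();p=np.array(o["tcp_pos"])
    a,b=np.cos(TH),np.sin(TH);D=np.array([[a,b],[-b,a]])@(p[:2]-N)
    print("t",round(o["time_s"],2),"tcp",np.round(p,4),"die",np.round(D,4),"head",round(np.degrees(np.arctan2(R[1,0],R[0,0])),2),"F",np.round(o["wrist_force"],1),"open",round(float(o["opening"]),4),"q",np.round(o["qpos"],2))
    return p,R
def go(die,z):
    "tool-frame shift to die-frame xy, tcp z"
    p,R=st();a,b=np.cos(TH),np.sin(TH);w=N+np.array([[a,-b],[b,a]])@np.array(die)
    print("shift",np.round(R.T@(np.array([*w,z])-p),4))
E
python3 -c "
from h import *
go((0,-.158),.1)"
```

```text
t 2.0 tcp [ 0.2073 -0.563   0.2563] die [-0.4234 -0.4875] head 20.21 F [0.3 0.4 0.1] open 0.0854 q [-1.22  0.31 -0.05  1.21 -0.    1.57]
shift [ 0.4771 -0.2455  0.1563]
```

Call:
carry_out(moves=[{"jaw":1,"translation":[0,0,0],"turn":5.3},{"jaw":1,"translation":[0,0,0],"turn":5.3},{"jaw":1,"translation":[0.03,-0.0236,0],"turn":0},{"jaw":1,"translation":[0.03,-0.0236,0],"turn":0},{"jaw":1,"translation":[0.03,-0.0236,0],"turn":0},{"jaw":1,"translation":[0.03,-0.0236,0],"turn":0},{"jaw":1,"translation":[0.03,-0.0236,0],"turn":0},{"jaw":1,"translation":[0.03,-0.0236,0],"turn":0},{"jaw":1,"translation":[0.03,-0.0236,0],"turn":0},{"jaw":1,"translation":[0.03,-0.0236,0],"turn":0}])

```text
time_s: 2.83
tcp_pos: [0.4134, -0.3353, 0.2566]
tool_rot: [0.0, 0.996, 0.084, 0.0]
wrist_force: [0.5, 0.3, -0.3]
opening: -0.0002
```

```bash
python3 -c "
from h import *
go((0,-.158),.09)"
```

```text
t 2.83 tcp [ 0.4134 -0.3353  0.2566] die [-0.1824 -0.2972] head 9.6 F [ 0.5  0.3 -0.3] open -0.0002 q [-0.68  0.19 -0.21  1.17 -0.    2.29]
shift [ 0.1825 -0.1391  0.1666]
```

Call:
carry_out(moves=[{"jaw":1,"translation":[0.03,-0.023,0],"turn":0},{"jaw":1,"translation":[0.03,-0.023,0],"turn":0},{"jaw":1,"translation":[0.03,-0.023,0],"turn":0},{"jaw":1,"translation":[0.03,-0.023,0.01],"turn":0},{"jaw":1,"translation":[0.03,-0.023,0.01],"turn":0},{"jaw":1,"translation":[0.02,-0.015,0.03],"turn":0},{"jaw":1,"translation":[0,0,0.04],"turn":0},{"jaw":1,"translation":[0,0,0.04],"turn":0},{"jaw":1,"translation":[0,0,0.02],"turn":0},{"jaw":1,"translation":[0,0,0],"turn":0}])

```text
time_s: 3.67
tcp_pos: [0.5545, -0.1786, 0.101]
tool_rot: [-0.002, 0.996, 0.084, -0.004]
wrist_force: [-1.1, -0.1, -0.3]
opening: -0.0003
```

```bash
python3 -c "
from h import *
go((0,-.158),.06)
c=env.capture('scene');i=c['img'][180:380,180:400,::-1];cv2.imwrite('pics/a1.png',cv2.resize(i,None,fx=3,fy=3,interpolation=3))"
```

```text
t 3.67 tcp [ 0.5545 -0.1786  0.101 ] die [-0.0172 -0.1661] head 9.65 F [-1.1 -0.1 -0.3] open -0.0003 q [-0.31  0.39 -0.3   0.88 -0.    2.66]
shift [ 0.0176 -0.0079  0.0409]
```

View pics/a1.png

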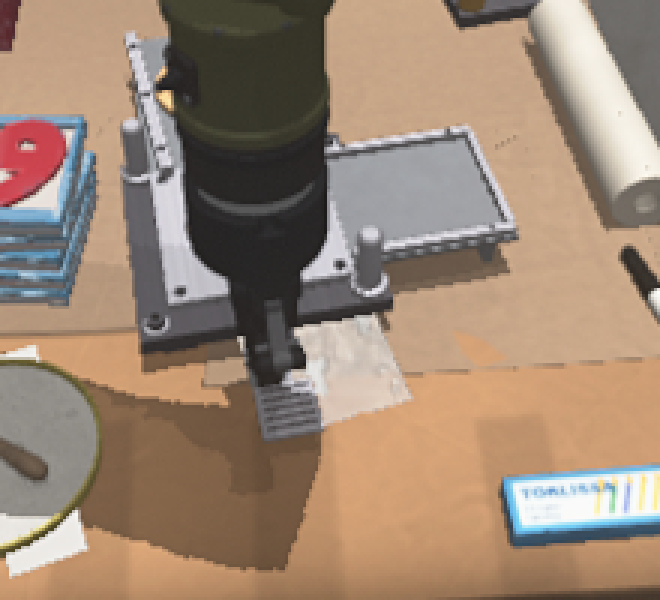

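Fingertips hang just die-ward of the tread (at crop (290,400)), so I'll centre on it and press down.

Call:
carry_out(moves=[{"jaw":1,"translation":[0.0175,-0.008,0],"turn":0},{"jaw":1,"translation":[0,0,0.03],"turn":0},{"jaw":1,"translation":[0,0,0.01],"turn":0},{"jaw":1,"translation":[0,0,0.002],"turn":0},{"jaw":1,"translation":[0,0,0.002],"turn":0},{"jaw":1,"translation":[0,0,0.002],"turn":0},{"jaw":1,"translation":[0,0,0],"turn":0}])

```text
time_s: 4.3
tcp_pos: [0.5746, -0.1699, 0.0613]
tool_rot: [0.0, 0.997, 0.084, 0.001]
wrist_force: [-0.2, -0.1, -0.8]
opening: -0.0001
```

Call:
carry_out(moves=[{"jaw":1,"translation":[-0.003,-0.001,0.003],"turn":0},{"jaw":1,"translation":[0,0,0.002],"turn":0},{"jaw":1,"translation":[0,0,0.002],"turn":0},{"jaw":1,"translation":[0,0,0.002],"turn":0},{"jaw":1,"translation":[0,0,0],"turn":0}])

```text
time_s: 4.72
tcp_pos: [0.5717, -0.1704, 0.0528]
tool_rot: [0.002, 0.997, 0.083, 0.001]
wrist_force: [-2.0, -3.1, 8.2]
opening: -0.0002
```

Call:
carry_out(moves=[{"jaw":1,"translation":[0,0,0.002],"turn":0},{"jaw":1,"translation":[0,0,0.002],"turn":0},{"jaw":1,"translation":[0,0,0.001],"turn":0},{"jaw":1,"translation":[0,0,0],"turn":0}])

```text
time_s: 5.05
tcp_pos: [0.5719, -0.1708, 0.0503]
tool_rot: [0.002, 0.997, 0.083, 0.001]
wrist_force: [-8.7, -2.3, 26.6]
opening: 0.0001
```

Call:
carry_out(moves=[{"jaw":1,"translation":[0,0,0.001],"turn":0},{"jaw":1,"translation":[0,0,0],"turn":0},{"jaw":1,"translation":[0,0,-0.01],"turn":0},{"jaw":1,"translation":[0,0,-0.04],"turn":0},{"jaw":1,"translation":[-0.04,0,-0.01],"turn":0},{"jaw":1,"translation":[-0.04,0,0],"turn":0},{"jaw":1,"translation":[-0.04,0,0],"turn":0},{"jaw":0.5,"translation":[-0.02,0,0],"turn":0},{"jaw":0.5,"translation":[0,0,0],"turn":0}])

```text
time_s: 5.8
tcp_pos: [0.4279, -0.192, 0.1051]
tool_rot: [-0.001, 0.997, 0.083, -0.002]
wrist_force: [-0.2, 0.8, 0.6]
opening: 0.0232
```

```bash
python3 -c "
from h import *
go((-.075,0),.09)
c=env.capture('scene');i=c['img'][180:340,200:370,::-1];cv2.imwrite('pics/a2.png',cv2.resize(i,None,fx=3.5,fy=3.5,interpolation=3))"
```

```text
t 5.8 tcp [ 0.4279 -0.192   0.1051] die [-0.1443 -0.1583] head 9.47 F [-0.2  0.8  0.6] open 0.0232 q [-0.42  0.19 -0.57  0.81 -0.    2.55]
shift [ 0.0692 -0.1584  0.0151]
```

View pics/a2.png

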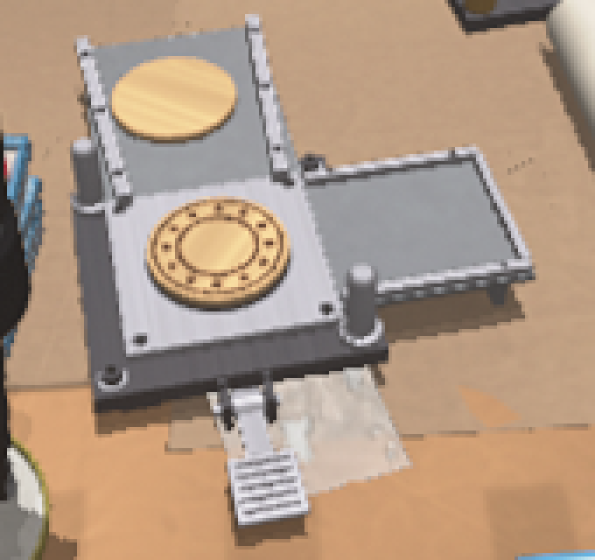

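The disc is up: its rim side shows at crop (218,250), and the lever sits low. Next I move behind it with the jaws half open.

Call:
carry_out(moves=[{"jaw":0.45,"translation":[0.038,0,0],"turn":0},{"jaw":0.45,"translation":[0.038,0,0],"turn":0},{"jaw":0.45,"translation":[0.01,-0.038,0],"turn":0},{"jaw":0.45,"translation":[0,-0.04,0],"turn":0},{"jaw":0.45,"translation":[0,-0.04,0],"turn":0},{"jaw":0.45,"translation":[0,-0.04,0],"turn":0},{"jaw":0.45,"translation":[0,0,0],"turn":0},{"jaw":0.45,"translation":[0,0,0],"turn":0}])

```text
time_s: 6.52
tcp_pos: [0.4924, -0.0199, 0.1055]
tool_rot: [0.0, 0.996, 0.086, 0.0]
wrist_force: [0.4, -1.3, 0.9]
opening: 0.047
```

```bash
python3 -c "
from h import *
go((-.058,0),.07)"
```

```text
t 6.52 tcp [ 0.4924 -0.0199  0.1055] die [-0.0522  0.0007] head 9.9 F [ 0.4 -1.3  0.9] open 0.047 q [-0.04  0.23 -0.52  0.81  0.    2.93]
shift [-0.0058  0.0007  0.0355]
```

Call:
carry_out(moves=[{"jaw":0.45,"translation":[-0.006,0.0007,0],"turn":0},{"jaw":0.45,"translation":[0,0,0.03],"turn":0},{"jaw":0.45,"translation":[0,0,0.005],"turn":0},{"jaw":0.45,"translation":[0,0,0],"turn":0},{"jaw":0.45,"translation":[0,0,0.002],"turn":0},{"jaw":0.45,"translation":[0,0,0],"turn":0}])

```text
time_s: 7.02
tcp_pos: [0.4861, -0.0247, 0.0688]
tool_rot: [0.0, 0.997, 0.083, 0.0]
wrist_force: [0.4, -0.0, -0.1]
opening: 0.047
```

Call:
carry_out(moves=[{"jaw":0.45,"translation":[0,-0.003,0.002],"turn":0},{"jaw":0.45,"translation":[0,0,0],"turn":0},{"jaw":0.45,"translation":[0,0,0.002],"turn":0},{"jaw":0.45,"translation":[0,0,0],"turn":0}])

```text
time_s: 7.35
tcp_pos: [0.4856, -0.0209, 0.0646]
tool_rot: [0.0, 0.996, 0.084, 0.0]
wrist_force: [-0.1, -0.1, -0.6]
opening: 0.0472
```

Call:
carry_out(moves=[{"jaw":0.45,"translation":[0,0,0.002],"turn":0},{"jaw":0.45,"translation":[0,0,0.001],"turn":0},{"jaw":0.45,"translation":[0,0,0],"turn":0}])

```text
time_s: 7.6
tcp_pos: [0.4857, -0.0209, 0.0643]
tool_rot: [0.0, 0.996, 0.084, 0.001]
wrist_force: [-11.7, 1.4, 34.8]
opening: 0.0472
```

Call:
carry_out(moves=[{"jaw":0.45,"translation":[0,0,-0.006],"turn":0},{"jaw":0.45,"translation":[0,0,0],"turn":0},{"jaw":0.45,"translation":[0.006,0,0],"turn":0},{"jaw":0.45,"translation":[0.006,0,0],"turn":0},{"jaw":0.45,"translation":[0.006,0,0],"turn":0},{"jaw":0.45,"translation":[0.006,0,0],"turn":0},{"jaw":0.45,"translation":[0.006,0,0],"turn":0}])

```text
time_s: 8.18
tcp_pos: [0.5154, -0.0157, 0.0668]
tool_rot: [-0.0, 0.996, 0.084, -0.0]
wrist_force: [-0.4, 0.4, 0.8]
opening: 0.0466
```

```bash
python3 -c "
from h import *
go((.071,0),.067)"
```

```text
t 8.18 tcp [ 0.5154 -0.0157  0.0668] die [-0.0289  0.0011] head 9.62 F [-0.4  0.4  0.8] open 0.0466 q [-0.03  0.32 -0.51  0.74  0.    2.94]
shift [ 0.0999  0.0012 -0.0003]
```

Call:
carry_out(moves=[{"jaw":0.45,"translation":[0.01,0,0],"turn":0},{"jaw":0.45,"translation":[0.01,0,0],"turn":0},{"jaw":0.45,"translation":[0.01,0,0],"turn":0},{"jaw":0.45,"translation":[0.01,0,0],"turn":0},{"jaw":0.45,"translation":[0.01,0,0],"turn":0},{"jaw":0.45,"translation":[0.01,0,0],"turn":0}])

```text
time_s: 8.68
tcp_pos: [0.5751, -0.0057, 0.0673]
tool_rot: [0.0, 0.996, 0.084, 0.0]
wrist_force: [-0.2, -0.4, -0.1]
opening: 0.0467
```

```bash
python3 -c "
from h import *
go((.071,0),.067)
c=env.capture('scene');i=c['img'][180:340,200:370,::-1];cv2.imwrite('pics/a3.png',cv2.resize(i,None,fx=3.5,fy=3.5,interpolation=3))"
```

```text
t 8.68 tcp [ 0.5751 -0.0057  0.0673] die [0.0317 0.0011] head 9.62 F [-0.2 -0.4 -0.1] open 0.0467 q [-0.01  0.41 -0.37  0.79 -0.    2.96]
shift [0.0393 0.0011 0.0003]
```

View pics/a3.png

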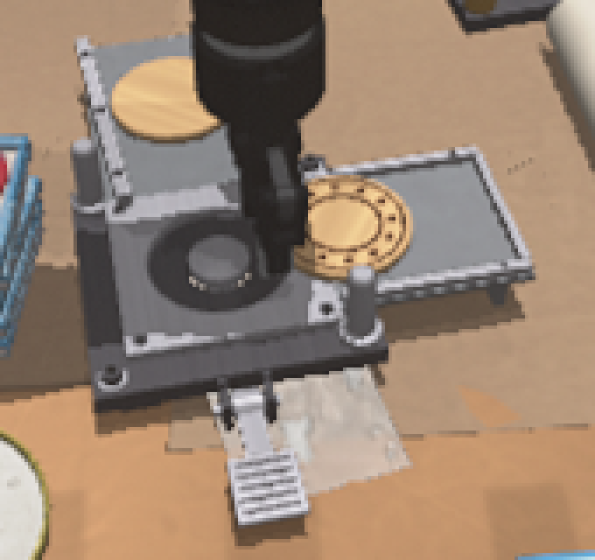

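The disc is sliding onto the delivery table at crop (345,225), and the raised pad shows in the nest at (220,255). I'll finish the push, then lift.

Call:
carry_out(moves=[{"jaw":0.45,"translation":[0.01,0,0],"turn":0},{"jaw":0.45,"translation":[0.01,0,0],"turn":0},{"jaw":0.45,"translation":[0.01,0,0],"turn":0},{"jaw":0.45,"translation":[0.006,0,0],"turn":0},{"jaw":0.45,"translation":[0.002,0,0],"turn":0},{"jaw":0.45,"translation":[0,0,0],"turn":0},{"jaw":0.45,"translation":[-0.005,0,-0.01],"turn":0},{"jaw":1,"translation":[-0.02,0,-0.03],"turn":0},{"jaw":1,"translation":[-0.035,0,0],"turn":0},{"jaw":1,"translation":[-0.01,0,0],"turn":0}])

```text
time_s: 9.57
tcp_pos: [0.5383, -0.0117, 0.1087]
tool_rot: [0.0, 0.996, 0.084, -0.001]
wrist_force: [-1.2, 0.2, 0.3]
opening: 0.0111
```

```bash
python3 -c "
from h import *
go((0,0),.072)
for n in ('top','scene'):
  c=env.capture(n);s=env.silhouettes('pressed_disc',c);
  if s:
    q=np.argwhere(s[0]['mask']);w=ray(q.mean(0)[::-1],c,.048)[:2]-N;a,b=np.cos(TH),np.sin(TH);print(n,np.round([a*w[0]+b*w[1],a*w[1]-b*w[0]],4),len(q),s[0]['p'])"
```

```text
t 9.57 tcp [ 0.5383 -0.0117  0.1087] die [-0.0055  0.0012] head 9.6 F [-1.2  0.2  0.3] open 0.0111 q [-0.02  0.31 -0.41  0.85 -0.    2.95]
shift [0.0056 0.0013 0.0367]
top [0.1233 0.0057] 741 0.6
scene [ 0.1179 -0.0011] 882 0.89
```

Call:
carry_out(moves=[{"jaw":1,"translation":[0.0055,0.001,0.015],"turn":0},{"jaw":1,"translation":[0,0,0.014],"turn":0},{"jaw":1,"translation":[0,0,0.004],"turn":0},{"jaw":1,"translation":[0,0,0.004],"turn":0},{"jaw":1,"translation":[0,0,0.003],"turn":0},{"jaw":1,"translation":[0,0,0.002],"turn":0},{"jaw":1,"translation":[0,0,0],"turn":0}])

```text
time_s: 10.35
tcp_pos: [0.5482, -0.0112, 0.0654]
tool_rot: [-0.0, 0.996, 0.084, 0.0]
wrist_force: [0.1, 0.2, 0.3]
opening: 0.0004
```

Call:
carry_out(moves=[{"jaw":1,"translation":[0,0,0.002],"turn":0},{"jaw":1,"translation":[0,0,0.002],"turn":0},{"jaw":1,"translation":[0,0,0.002],"turn":0},{"jaw":1,"translation":[0,0,0],"turn":0}])

```text
time_s: 10.68
tcp_pos: [0.5484, -0.0113, 0.0594]
tool_rot: [0.0, 0.996, 0.084, 0.0]
wrist_force: [-0.4, 1.1, 0.7]
opening: -0.0003
```

Call:
carry_out(moves=[{"jaw":1,"translation":[0,0,0.002],"turn":0},{"jaw":1,"translation":[0,0,0.001],"turn":0},{"jaw":1,"translation":[0,0,0.001],"turn":0},{"jaw":1,"translation":[0,0,0],"turn":0}])

```text
time_s: 11.02
tcp_pos: [0.5485, -0.0113, 0.0585]
tool_rot: [0.0, 0.996, 0.084, 0.001]
wrist_force: [-11.1, 0.8, 32.1]
opening: 0.0002
```

Call:
carry_out(moves=[{"jaw":1,"translation":[0,0,-0.04],"turn":0},{"jaw":1,"translation":[0,0,-0.03],"turn":-7},{"jaw":0.45,"translation":[0,0,0],"turn":-7},{"jaw":0.45,"translation":[0,0,0],"turn":-7},{"jaw":0.45,"translation":[0,0,0],"turn":-7},{"jaw":0.45,"translation":[0,0,0],"turn":-7},{"jaw":0.45,"translation":[0,0,0],"turn":-7},{"jaw":0.45,"translation":[0,0,0],"turn":-7},{"jaw":0.45,"translation":[0,0,0],"turn":-7},{"jaw":0.45,"translation":[0,0,0],"turn":-7}])

```text
time_s: 11.85
tcp_pos: [0.5479, -0.0114, 0.125]
tool_rot: [0.0, 0.804, 0.595, -0.0]
wrist_force: [0.7, 0.2, -0.2]
opening: 0.047
```

Call:
carry_out(moves=[{"jaw":0.45,"translation":[0,0,0],"turn":-7},{"jaw":0.45,"translation":[0,0,0],"turn":-7},{"jaw":0.45,"translation":[0,0,0],"turn":-7},{"jaw":0.45,"translation":[0,0,0],"turn":-6},{"jaw":0.45,"translation":[0,0,0],"turn":0}])

```text
time_s: 12.27
tcp_pos: [0.548, -0.0114, 0.125]
tool_rot: [0.0, 0.644, 0.765, -0.0]
wrist_force: [-0.0, -1.1, -0.0]
opening: 0.0469
```

```bash
python3 -c "
from h import *
go((-.003,.215),.128)"
```

```text
t 12.27 tcp [ 0.548  -0.0114  0.125 ] die [ 0.004 -0.   ] head 99.76 F [-0.  -1.1 -0. ] open 0.0469 q [-0.02  0.31 -0.37  0.89 -0.    1.38]
shift [ 0.215  -0.0062 -0.003 ]
```

Call:
carry_out(moves=[{"jaw":0.45,"translation":[0.036,-0.001,0],"turn":0},{"jaw":0.45,"translation":[0.036,-0.001,0],"turn":0},{"jaw":0.45,"translation":[0.036,-0.001,0],"turn":0},{"jaw":0.45,"translation":[0.036,-0.001,0],"turn":0},{"jaw":0.45,"translation":[0.036,-0.001,0],"turn":0},{"jaw":0.45,"translation":[0.036,-0.001,0],"turn":0},{"jaw":0.45,"translation":[0,0,0],"turn":0},{"jaw":0.45,"translation":[0,0,0],"turn":0}])

```text
time_s: 12.93
tcp_pos: [0.5056, 0.2023, 0.1252]
tool_rot: [0.0, 0.645, 0.764, 0.0]
wrist_force: [-0.6, -0.2, -0.2]
opening: 0.0472
```

```bash
python3 -c "
from h import *
go((-.003,.215),.07)
c=env.capture('scene');i=c['img'][170:330,200:370,::-1];cv2.imwrite('pics/a4.png',cv2.resize(i,None,fx=3.5,fy=3.5,interpolation=3))"
```

```text
t 12.93 tcp [0.5056 0.2023 0.1252] die [-0.0023  0.2177] head 99.68 F [-0.6 -0.2 -0.2] open 0.0472 q [ 0.38  0.3  -0.38  0.89 -0.    1.78]
shift [-0.0027 -0.0007  0.0552]
```

View pics/a4.png

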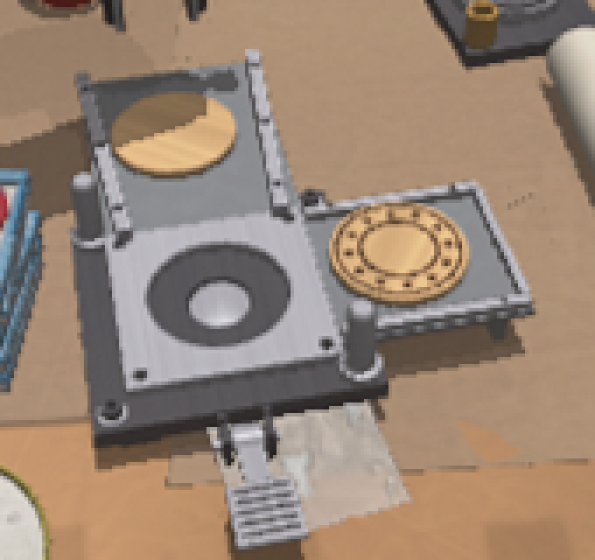

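The pad is down in the nest floor (crop (220,305)), and the pressed disc lies on the delivery table at (400,250). The blank is at (175,132) with the fingers behind it, so I'll descend there.

Call:
carry_out(moves=[{"jaw":0.45,"translation":[-0.002,-0.001,0.035],"turn":0},{"jaw":0.45,"translation":[0,0,0.018],"turn":0},{"jaw":0.45,"translation":[0,0,0.004],"turn":0},{"jaw":0.45,"translation":[0,0,0],"turn":0}])

```text
time_s: 13.32
tcp_pos: [0.5043, 0.1967, 0.067]
tool_rot: [-0.001, 0.646, 0.763, -0.002]
wrist_force: [-0.4, 0.1, 1.2]
opening: 0.047
```

```bash
python3 -c "
from h import *
go((0,.052),.068)"
```

```text
t 13.32 tcp [0.5043 0.1967 0.067 ] die [-0.0046  0.2124] head 99.45 F [-0.4  0.1  1.2] open 0.047 q [ 0.37  0.36 -0.45  0.77 -0.    1.78]
shift [-0.1604  0.0048 -0.0009]
```

Call:
carry_out(moves=[{"jaw":0.45,"translation":[-0.006,0.0005,0],"turn":0},{"jaw":0.45,"translation":[-0.006,0.0005,0],"turn":0},{"jaw":0.45,"translation":[-0.01,0.0005,0],"turn":0},{"jaw":0.45,"translation":[-0.01,0.0005,0],"turn":0},{"jaw":0.45,"translation":[-0.01,0.0005,0],"turn":0},{"jaw":0.45,"translation":[-0.01,0.0005,0],"turn":0},{"jaw":0.45,"translation":[-0.01,0.0005,0],"turn":0},{"jaw":0.45,"translation":[-0.01,0.0005,0],"turn":0},{"jaw":0.45,"translation":[-0.01,0.0005,0],"turn":0},{"jaw":0.45,"translation":[-0.01,0.0003,0],"turn":0}])

```text
time_s: 14.15
tcp_pos: [0.5256, 0.1075, 0.0683]
tool_rot: [-0.0, 0.645, 0.764, -0.0]
wrist_force: [-0.7, -0.2, 0.8]
opening: 0.047
```

```bash
python3 -c "
from h import *
go((0,.049),.067)"
```

```text
t 14.15 tcp [0.5256 0.1075 0.0683] die [0.0017 0.1209] head 99.6 F [-0.7 -0.2  0.8] open 0.047 q [ 0.2   0.35 -0.46  0.76  0.    1.61]
shift [-0.0719 -0.0018  0.0013]
```

Call:
carry_out(moves=[{"jaw":0.45,"translation":[-0.007,-0.0017,0.001],"turn":0},{"jaw":0.45,"translation":[-0.007,0,0],"turn":0},{"jaw":0.45,"translation":[-0.007,0,0],"turn":0},{"jaw":0.45,"translation":[-0.007,0,0],"turn":0},{"jaw":0.45,"translation":[-0.007,0,0],"turn":0},{"jaw":0.45,"translation":[-0.007,0,0],"turn":0},{"jaw":0.45,"translation":[-0.007,0,0],"turn":0}])

```text
time_s: 14.73
tcp_pos: [0.532, 0.0594, 0.0672]
tool_rot: [-0.0, 0.645, 0.764, -0.0]
wrist_force: [-0.2, 0.1, -0.6]
opening: 0.0469
```

```bash
python3 -c "
from h import *
go((0,.049),.067)
c=env.capture('scene');i=c['img'][170:330,200:370,::-1];cv2.imwrite('pics/a5.png',cv2.resize(i,None,fx=3.5,fy=3.5,interpolation=3))"
```

```text
t 14.73 tcp [0.532  0.0594 0.0672] die [-0.      0.0724] head 99.62 F [-0.2  0.1 -0.6] open 0.0469 q [ 0.11  0.35 -0.47  0.76 -0.    1.51]
shift [-0.0234  0.      0.0002]
```

View pics/a5.png

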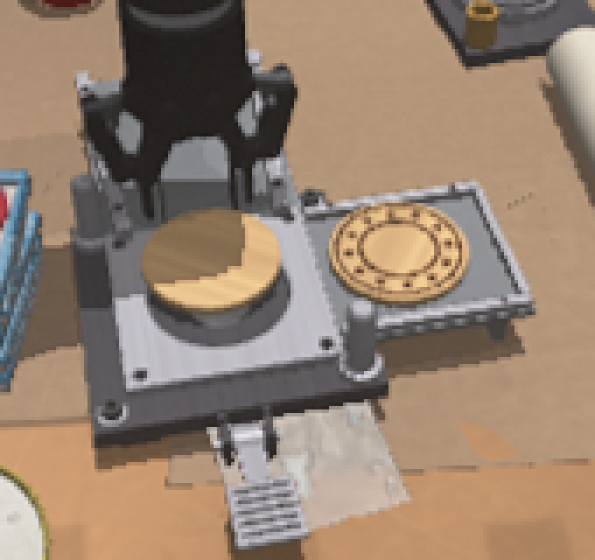

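The blank is over the nest's near part (crop (212,260)), in line with the nest axis. Continuing slowly.

Call:
carry_out(moves=[{"jaw":0.45,"translation":[-0.004,0,0],"turn":0},{"jaw":0.45,"translation":[-0.004,0,0],"turn":0},{"jaw":0.45,"translation":[-0.004,0,0],"turn":0},{"jaw":0.45,"translation":[-0.004,0,0],"turn":0},{"jaw":0.45,"translation":[-0.003,0,0],"turn":0},{"jaw":0.45,"translation":[-0.002,0,0],"turn":0},{"jaw":0.45,"translation":[0,0,0],"turn":0}])

```text
time_s: 15.37
tcp_pos: [0.5355, 0.0389, 0.0673]
tool_rot: [0.0, 0.646, 0.764, -0.0]
wrist_force: [0.3, 0.1, -0.1]
opening: 0.0471
```

```bash
python3 -c "
from h import *
go((0,.049),.067)"
```

```text
t 15.37 tcp [0.5355 0.0389 0.0673] die [0.     0.0516] head 99.59 F [ 0.3  0.1 -0.1] open 0.0471 q [ 0.07  0.35 -0.46  0.76 -0.    1.48]
shift [-0.0026 -0.      0.0003]
```

Call:
carry_out(moves=[{"jaw":0.45,"translation":[-0.0015,0,0],"turn":0},{"jaw":0.45,"translation":[-0.001,0,0],"turn":0},{"jaw":0.45,"translation":[-0.001,0,0],"turn":0},{"jaw":0.45,"translation":[0,0,0],"turn":0}])

```text
time_s: 15.7
tcp_pos: [0.536, 0.0358, 0.0673]
tool_rot: [0.0, 0.645, 0.764, -0.0]
wrist_force: [0.1, -0.5, -0.3]
opening: 0.0471
```

```bash
python3 -c "
from h import *
go((0,.049),.067)
c=env.capture('scene');i=c['img'][220:310,220:340,::-1];cv2.imwrite('pics/a6.png',cv2.resize(i,None,fx=5,fy=5,interpolation=3))"
```

```text
t 15.7 tcp [0.536  0.0358 0.0673] die [0.     0.0484] head 99.61 F [ 0.1 -0.5 -0.3] open 0.0471 q [ 0.07  0.35 -0.46  0.76 -0.    1.47]
shift [ 0.0006 -0.      0.0003]
```

View pics/a6.png

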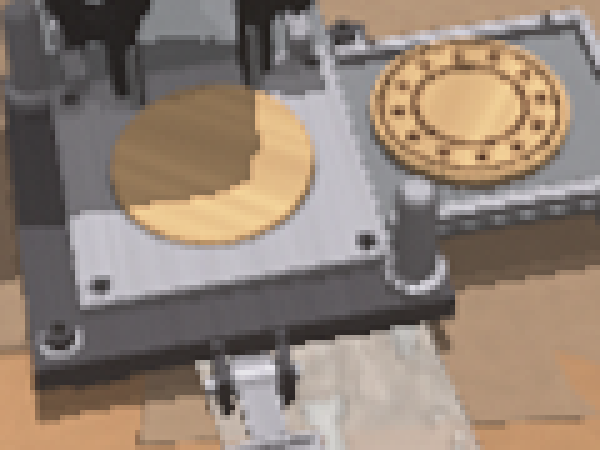

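The blank seems flush: no rim side is visible at crop (210,165) and no gap around it. I'll back off and check by pressing lightly at the rear and centre with closed fingers, since a flush top should stop the TCP near 0.067.

Call:
carry_out(moves=[{"jaw":0.45,"translation":[0.006,0,-0.005],"turn":0},{"jaw":0.45,"translation":[0,0,-0.025],"turn":0},{"jaw":1,"translation":[0,0,-0.01],"turn":0},{"jaw":1,"translation":[-0.024,0,0],"turn":0},{"jaw":1,"translation":[0,0,0],"turn":0},{"jaw":1,"translation":[0,0,0.02],"turn":0},{"jaw":1,"translation":[0,0,0.014],"turn":0},{"jaw":1,"translation":[0,0,0],"turn":0}])

```text
time_s: 16.42
tcp_pos: [0.5372, 0.0182, 0.0712]
tool_rot: [-0.001, 0.645, 0.764, -0.001]
wrist_force: [-1.4, 0.6, -0.7]
opening: 0.0003
```

```bash
python3 -c "
from h import *
go((0,.03),.066)"
```

```text
t 16.42 tcp [0.5372 0.0182 0.0712] die [-0.0017  0.031 ] head 99.6 F [-1.4  0.6 -0.7] open 0.0003 q [ 0.03  0.35 -0.45  0.77  0.    1.44]
shift [-0.001   0.0017  0.0052]
```

Call:
carry_out(moves=[{"jaw":1,"translation":[0,0,0.002],"turn":0},{"jaw":1,"translation":[0,0,0.002],"turn":0},{"jaw":1,"translation":[0,0,0.0015],"turn":0},{"jaw":1,"translation":[0,0,0],"turn":0}])

```text
time_s: 16.75
tcp_pos: [0.5394, 0.0183, 0.0682]
tool_rot: [0.0, 0.645, 0.764, 0.0]
wrist_force: [-1.5, 0.3, -0.7]
opening: -0.0005
```

Call:
carry_out(moves=[{"jaw":1,"translation":[0,0,0.001],"turn":0},{"jaw":1,"translation":[0,0,0.001],"turn":0},{"jaw":1,"translation":[0,0,0],"turn":0}])

```text
time_s: 17.0
tcp_pos: [0.5395, 0.0182, 0.067]
tool_rot: [0.0, 0.645, 0.764, 0.0]
wrist_force: [-2.3, 0.0, 9.0]
opening: 0.0001
```

The rear contact at 0.067 means the top is at 42 mm, which is flush. Next I check the front edge.

Call:
carry_out(moves=[{"jaw":1,"translation":[0,0,-0.01],"turn":0},{"jaw":1,"translation":[-0.03,0,0],"turn":0},{"jaw":1,"translation":[-0.03,0,0],"turn":0},{"jaw":1,"translation":[0,0,0],"turn":0},{"jaw":1,"translation":[0,0,0.007],"turn":0},{"jaw":1,"translation":[0,0,0.002],"turn":0},{"jaw":1,"translation":[0,0,0.001],"turn":0},{"jaw":1,"translation":[0,0,0],"turn":0}])

```text
time_s: 17.67
tcp_pos: [0.5492, -0.0411, 0.067]
tool_rot: [0.001, 0.645, 0.764, -0.001]
wrist_force: [-4.6, -2.5, 13.5]
opening: -0.0001
```

Also flush at the front. I'll lift away and take a last look.

Call:
carry_out(moves=[{"jaw":1,"translation":[0,0,-0.02],"turn":0},{"jaw":1,"translation":[0,0,-0.04],"turn":0},{"jaw":1,"translation":[-0.03,0,-0.025],"turn":0},{"jaw":1,"translation":[-0.04,0,0],"turn":0},{"jaw":1,"translation":[-0.04,0,0],"turn":0},{"jaw":1,"translation":[-0.04,0,0],"turn":0},{"jaw":1,"translation":[-0.04,0,0],"turn":0},{"jaw":1,"translation":[0,0,0],"turn":0},{"jaw":1,"translation":[0,0,0],"turn":0}])

```text
time_s: 18.42
tcp_pos: [0.5806, -0.2291, 0.15]
tool_rot: [-0.001, 0.646, 0.763, 0.0]
wrist_force: [0.2, 1.3, 0.1]
opening: 0.0002
```

```bash
python3 -c "
from h import *
st();a,b=np.cos(TH),np.sin(TH)
for n in ('top','scene'):
  c=env.capture(n)
  for k,z in(('blank',.042),('pressed_disc',.049)):
   s=env.silhouettes(k,c)
   if s:
    q=np.argwhere(s[0]['mask']);w=ray(q.mean(0)[::-1],c,z)[:2]-N;print(n,k,np.round([a*w[0]+b*w[1],a*w[1]-b*w[0]],4),len(q),round(s[0]['p'],2))
  for k in('cup_red','wick_spool','strip_box'):
   r=env.spot_point(k,c)
   if r:print(k,np.round(r[0]['centre']),round(r[0]['p'],2))
t=env.capture('top')['img'][130:280,210:400,::-1];s=c['img'][180:330,200:390,::-1]
cv2.imwrite('pics/a7.png',cv2.resize(np.hstack([t,s]),None,fx=2.1,fy=2.1,interpolation=3))"
```

```text
t 18.42 tcp [ 0.5806 -0.2291  0.15  ] die [ 1.000e-04 -2.202e-01] head 99.49 F [0.2 1.3 0.1] open 0.0002 q [-0.38  0.42 -0.15  1.01  0.    1.03]
top blank [0.0006 0.0014] 876 0.71
top pressed_disc [0.1185 0.0022] 915 0.55
cup_red [159. 272.] 0.86
wick_spool [148. 211.] 0.89
strip_box [398. 141.] 0.61
scene blank [-0.0281  0.0023] 269 0.75
scene pressed_disc [ 0.1318 -0.0069] 611 0.69
cup_red [220. 168.] 0.67
strip_box [392. 348.] 0.86
```

View pics/a7.png

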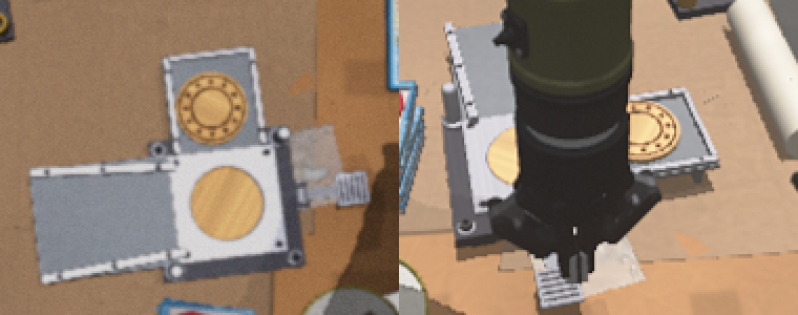

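The blank fills the nest (left half, (227,203)), and the pressed disc lies on the delivery table at (212,107). The cup, spool and box are unmoved, and the arm touches nothing, so I'm handing in.

```bash
python3 -c "
from h import *
env.job_done();st()"
```

```text
the job is handed in; nothing more can be done
the job is handed in; nothing more can be done
```

The job is handed in at about 18.5 s of the 72 s limit. My last checks agree with the required end state, but no verdict was reported.

I pressed the lever to its stop, which raised the pressed disc. I pushed it onto the delivery table with the half-open fingers and pressed the pad back down. Then I slid the blank into the nest.

**Last checks:**
- **Blank seating:** light touches of about 9 N at the rear and 13 N at the front both stopped at the same height. That puts its top flush with the die face, so it lies flat on the nest floor.
- **Blank position:** the top camera puts it within about 1.5 mm of the nest centre.
- **Pressed disc:** the top camera puts it at about x = 0.119 m, y = +0.002 m from the nest.
- **Cup, spool and box:** they were found within a few pixels of where they started. The last scene picture missed the spool, so that one rests on the top camera alone.

**Disagreement:** the last scene-camera readings were well off (blank x = -0.028 m, disc x = 0.132 m, y = -0.007 m). The arm was hiding part of both discs in that view, so I trusted the top camera. Before that, with the disc's view clear, both cameras gave its x within about 5 mm of each other.

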